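Press a slide carton against the sprung plunger up to the bolt stop

ROBOT

A 7-joint arm with a two-finger parallel gripper is mounted at the origin on a cart in front of the work surface, level with it; the furniture and walls round the work are solid. World frame = base frame: x ahead of the robot, y to its left, z up, the work surface at z = 0. Lengths are in m, angles in degrees, forces in N, time in s.
With the tool pointing down it reaches from about 0.425 to 1.025 m from the base axis. Payload 9.4 kg.
Tool frame: the origin (TCP) lies at the very end of the fingers, on their centre line; the grasp point (between the pads) lies 19 mm behind it; z points along the fingers, y is the line along which they close (so a half turn about z gives the same grasp; the last joint's range is limited). The gripper opens to 93 mm and grips with 3 to 60 N. Pads are 15 mm wide; open, the fingers measure 128 mm over their backs; the gripper's body (75 mm by 188 mm) begins 65 mm behind the grasp point.
Start: joints at [-69.826, 34.337, -0.143, 91.639, 0.103, 54.024, -4.572], TCP at [0.301, 0.659, 0.219] pointing down, gripper open.
Joint ranges: [-147.43, 147.43], [-19.82, 112.94], [-74.19, 73.91], [6.32, 146.72], [-59.91, 239.91], [6.04, 106.73], [-150.56, 150.56]. Speed limits (degrees/s): [127.2, 127.2, 172.46, 172.46, 180, 180, 180].

INTERFACE

Orientations are given as [roll, pitch, yaw] about the fixed x, y, z axes, in that order (R = Rz(yaw) Ry(pitch) Rx(roll)).
In Python, from cell import manip gives the robot as it stands.
- The arm moves only by the tool move_arm, never from a script. Its argument "rows" is a list of rows, each a list of 4 numbers: the shift along the tool's x, y, z in m, then the turn about the tool's z in rad. A call has 1 to 20 rows; each row is the pose to reach, as a shift and turn from the pose commanded when the call began, along the tool's axes at that moment; what a row does not reach only later rows make up. A row lasts 1/8 s, in which the tool goes at most 62.5 mm and 10.7 degrees, less where a joint would pass 70% of its speed; a pose out of reach is approached as far as the arm can. A call with a gripper value outside its range is refused whole. "hand" is the finger opening in m, from 0 to 0.093, set as the call begins (left out, the last holds). The fingers move at their own pace and stop on an object; "grip_force" is the grip in N (left out, the last holds). Time passes only in rows, so rows that repeat a pose let the fingers close. It gives the time, the measured TCP pose, the force, the opening and the grip force at its end, in the units of the state.
- manip.get_state(): the state, without advancing time (a new reading comes with each control period).
- manip.camera(name): name is "scene" or "side" or "wrist"; returns (picture, depth): 384x512x3 uint8, red, green, blue; 384x512 float32, m along the optical axis (not along the pixel's ray), 0 where there is no reading.
- manip.calibration(name): a dict with "vfov" (degrees; the focal length in pixels is half the picture's height over the tangent of half this angle, whatever the lens; pixels are square), "cx", "cy" (the principal point, pixels), "k1" (the pictures are not rectified: a ray, as slopes to the right and down, at radius r is drawn at 1 + k1 r^2 times it, then the intrinsics apply), "camera_from_world" (4x4, takes a point from world to camera coordinates). Camera axes: x right, y down, z forward; pixel columns grow to the right and rows downward; lengths in m; the calibration is good to about 2 mm. A picture is of the moment at which its call begins: read the wrist's pose just before it. calibration takes no time and is no camera call; for the wrist camera it gives the pose at the moment of the call.
- manip.finish_job(): hands the job in; it is judged then, once.
The state is a dict: "time_s": time; "joints": joint angles; "qvel": joint speeds; "effort": joint torques, N m; "ee_pos": TCP position; "tool_rot": TCP orientation; "wrist_force": force on the tool from outside, world axes, zero at the start; "torque": the same for the moment, N m; "finger_gap": finger opening in m; "finger_force": force on a finger pad.
Only numpy, scipy, OpenCV 4.12 (cv2) and the standard library are available. Lean on these libraries where they do the work, as an engineer would, in place of code of your own. Each camera call takes 0.05 s, during which the arm holds its last target. There are 200 camera calls.

TASK

Load the carton of glass slides into the loading cradle. First slide the cradle's bolt by its knob right across the lane, fully home into its keeper, so that it forms the stop; then lay the carton flat and lengthwise in the lane, the same side up as it lies, push it against the sprung plunger until its end meets the bolt, and finish while still holding it pressed there: do not let go. Leave the timer and the blade dispenser where they are.

Things in the scene. Friction and masses are not known exactly. Their poses are not given: they have to be found in the camera images.
- carton_center (a point): Centre of the loose slide carton, a closed red paper box 106 mm long (its y axis), 30 mm wide (x), 28 mm high (z), about 0.14 kg, lying flat on the bench to the right of the cradle. The point is half-way up, 14 mm above its underside. Either end may go first into the lane. Grip it across its 30 mm width.
- lane_stop (a point): On the fixed aluminium cradle: on the lane's centre line at floor height (10 mm above the bench), where the carton's leading end stops against the shot bolt. x axis = pushing direction, y left, z up. Lane open on top and at -x, 36 mm wide between 13 mm high rails. With the carton home its centre is at x = -53 mm, 14 mm above this point. Bolt brackets (x -8 to 18 mm) are 31 mm above the floor.
- lane_gap (a point): On the lane's centre line at floor height, 77 mm before lane_stop (its x = -77 mm), axes as lane_stop: middle of a 70 mm long gap in the rails, where gripper fingers can go down beside a carton to the flat floor (80 mm wide). The mouth rails lie at lane_stop x = -150 to -112 mm, the inner rails at -28 to 12 mm, with flared lead-ins from -42 mm.
- bolt_knob (a point): Middle of the bolt's upright black knob, 14 mm in diameter, 24 mm high, 60 mm above the bench, right (-y) of the lane at lane_stop x = 5 mm: 124 mm from the centre line with the bolt open, 72 mm when fully home. Move it along lane_stop's +y to shoot the bolt. Under it a thin stem; the brackets beside its path reach 41 mm above the bench.
- stop_bolt (a joint): Position in m of the bolt, a 10 mm steel rod that crosses the lane 20 mm above its floor: 0 = fully open, 0.052 = fully home in the keeper on the left of the lane (a hard end stop). About 2.5 N of friction; it stays where it is left. At the start it is open or up to 20 mm across.
- plunger (a joint): Compression in m of the sprung plunger, a 13 mm steel button on the lane's centre line 7 mm above the floor, under the bolt's path. 0 = at rest, its face at lane_stop x = -20 mm; 0.020 when the carton meets the shot bolt; without the bolt it goes on to 0.036. Pushes back along -x with 3 N at first touch, 9 N at 0.020. Its housing (x 37 to 79 mm) is 31 mm above the floor.
- bench_timer: Bystander: white kitchen-style timer with a grey dial, 66 x 66 x 44 mm, on the bench between cradle and carton; origin at the centre of its underside. Not to be disturbed.
- blade_pack: Bystander: flat grey blade dispenser, 26 x 98 x 16 mm, lying behind the carton's area; origin at the centre of its underside, long axis y. Not to be disturbed.
Things that resemble listed ones, but are neither listed nor needed, are in the scene too. Of the things that look like the part that bears carton_center, the smaller one is meant.

How it is judged:
By the outcome, as a careful person would: the job done as asked, in the order asked, and still so for the second after the job is handed in, while the arm keeps its last pose, push and grip.
It also fails if it takes over 64 s, if anything falls off the work surface, if the arm or the gripper's body presses on something with over 40 N, if the wrist force passes 120 N, or if a joint passes its speed limit or range.

## Working session

There is one attempt and no reset: what is moved stays moved. The work goes in short steps, Python scripts to look and compute and a tool call to move; the robot and the scene stay as the last step left them, time stands still between calls to the robot, and variables do not carry over. Pictures are saved under pics/ and viewed, at most 10 in all, crops included, and the job is handed in when it is done.

Besides the shell and the picture viewer there is one more tool, called after "Emit:" as a command line: name --pt "numbers of a row" for each row, then --argument value for the rest. move_arm: Moves the arm, as the interface text tells. Its arguments: {"type":"object","properties":{"rows":{"type":"array","items":{"type":"array","items":{"type":"number"}}},"hand":{"type":"number"},"grip_force":{"type":"number"}},"required":["rows"]}

```bash
mkdir -p pics; cat > h.py <<'E'
import numpy as np, cv2
from cell import manip
def cam(n):
    c=manip.calibration(n); p,d=manip.camera(n); return p,d,c
def K(c,h=384):
    f=h/2/np.tan(np.radians(c["vfov"])/2); return np.array([[f,0,c["cx"]],[0,f,c["cy"]],[0,0,1.]])
def rays(c,uv):
    uv=np.asarray(uv,float).reshape(-1,1,2)
    s=cv2.undistortPoints(uv,K(c),np.array([c["k1"],0,0,0,0.]))[:,0]
    return s
def plane(c,uv,z):
    s=rays(c,uv); T=np.linalg.inv(np.array(c["camera_from_world"]))
    d=np.c_[s,np.ones(len(s))]@T[:3,:3].T; o=T[:3,3]
    return o+d*((z-o[2])/d[:,2])[:,None]
def cloud(d,c):
    v,u=np.mgrid[:384,:512]; s=rays(c,np.c_[u.ravel(),v.ravel()].astype(float))
    T=np.linalg.inv(np.array(c["camera_from_world"])); z=d.ravel()
    P=np.c_[s*z[:,None],z]@T[:3,:3].T+T[:3,3]; return P.reshape(384,512,3)
def save(n,p): cv2.imwrite(f"pics/{n}.png",p[:,:,::-1])
E
python3 - <<'E'
from h import *
for n in("scene","side"):
    p,d,c=cam(n); save(n,p); np.savez(n,p=p,d=d); print(n,np.linalg.inv(c["camera_from_world"]).round(3).tolist(),c["vfov"],c["k1"])
print(manip.get_state())
E
```

```text
scene [[0.204, 0.777, -0.596, 1.097], [0.979, -0.155, 0.134, -0.18], [0.012, -0.611, -0.792, 0.731], [0.0, 0.0, 0.0, 1.0]] 56.95992108440811 -0.0734759559396036
side [[-0.999, 0.011, -0.052, 0.632], [0.048, 0.62, -0.783, 0.786], [0.023, -0.784, -0.62, 0.745], [0.0, 0.0, 0.0, 1.0]] 49.180415642163354 0.054010621985324705
{'time_s': 0.1, 'joints': array([-69.828253  ,  34.37955461,  -0.14632302,  91.67353077,
         0.10277697,  54.02396953,  -4.57201745]), 'qvel': array([ 0.05877979, -0.20736552, -0.10085079, -0.12544049, -0.11431884,
       -0.00054092,  0.08149823]), 'effort': array([ 6.50337897e-03, -7.66563606e+01,  1.50249626e+00, -2.52939034e+01,
       -5.22877893e-02,  1.36204294e-02,  5.83264296e-05]), 'ee_pos': array([0.30124896, 0.6589986 , 0.2178685 ]), 'tool_rot': array([-1.79923358e+02,  6.59822524e-03,  1.55437490e+02]), 'wrist_force': array([ 0.29251708, -0.30690248,  1.12342166]), 'torque': array([0.00446141, 0.00184292, 0.01046835]), 'finger_force': 0.0, 'finger_gap': 0.09303967592197808}
```

View pics/scene.png

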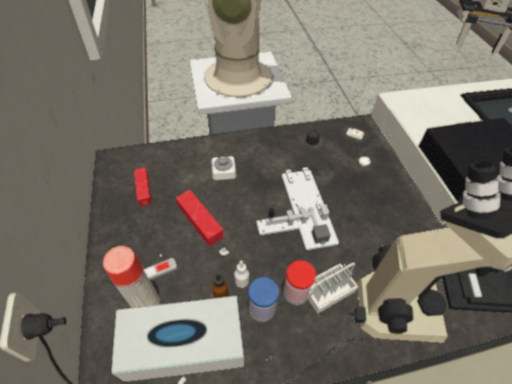

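View pics/side.png

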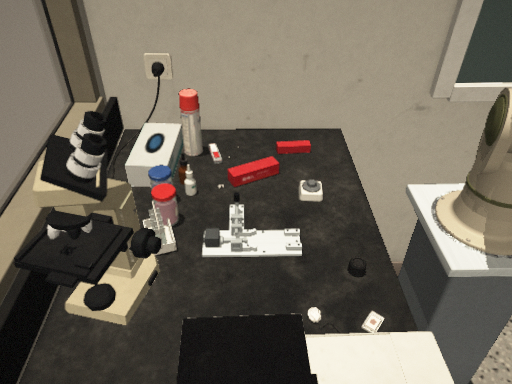

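The scene view shows the cradle (around (305,210)) with its knob at about (271,213), the small red carton at (142,186), a larger lookalike at (199,217), and the timer at (223,167). The side view shows the same things, with the small carton at (294,147).

```bash
python3 - <<'E'
from h import *
for n in("scene","side"):
    z=np.load(n+".npz"); p,d=z["p"],z["d"]; c=manip.calibration(n); P=cloud(d,c)
    hsv=cv2.cvtColor(p,cv2.COLOR_RGB2HSV)
    ok=(d>0)&(P[...,0]>.3)&(P[...,0]<1.05)&(abs(P[...,1])<.5)
    def rep(nm,m,zr):
        m=(m&ok).astype(np.uint8); k,l,s,ce=cv2.connectedComponentsWithStats(m)
        for i in range(1,k):
            if s[i,4]<25: continue
            q=P[l==i]; zt=np.percentile(q[:,2],90); t=q[(abs(q[:,2]-zt)<.005)][:,:2].astype(np.float32)
            if len(t)<8: continue
            r=cv2.minAreaRect(t*1000)
            print(n,nm,ce[i].round(),s[i,4],"top",zt.round(3),"rect",np.round(r[0]),np.round(r[1]),round(r[2],1), "med",np.median(t,0).round(3))
    rep("red",((hsv[...,0]<8)|(hsv[...,0]>172))&(hsv[...,1]>130)&(hsv[...,2]>60),0)
    rep("high",(P[...,2]>.008)&(P[...,2]<.1)&(hsv[...,1]<90),0)
    print("floor z",np.median(P[ok][:,2]))
    if n=="scene":
        m=ok&(P[...,2]>.006)&(P[...,2]<.09); 
# top-down height/colour map 1mm/px
W=np.zeros((800,700,3),np.uint8)
z=np.load("scene.npz"); P=cloud(z["d"],manip.calibration("scene"))
big=cv2.resize(z["p"][140:270,100:360],None,fx=3,fy=3,interpolation=cv2.INTER_CUBIC); save("crop",cv2.convertScaleAbs(big,alpha=1.2))
E
```

```text
scene red [142. 187.] 500 top 0.028 rect [ 465. -336.] [107.  29.] 4.0 med [ 0.468 -0.336]
scene red [200. 217.] 1229 top 0.039 rect [ 596. -200.] [150.  44.] 25.2 med [ 0.601 -0.198]
scene red [127. 273.] 515 top 0.198 rect [ 795. -332.] [23. 54.] 25.2 med [ 0.802 -0.329]
scene red [300. 274.] 682 top 0.099 rect [822. -19.] [54. 56.] 59.9 med [ 0.823 -0.02 ]
scene red [162. 266.] 66 top 0.018 rect [ 708. -296.] [14. 26.] 12.7 med [ 0.708 -0.297]
scene high [412. 142.] 4437 top 0.098 rect [513. 438.] [425. 124.] 0.1 med [0.418 0.422]
scene high [ 73. 269.] 4489 top 0.092 rect [ 618. -479.] [634.   7.] 0.4 med [ 0.722 -0.479]
scene high [312. 136.] 155 top 0.031 rect [372. 158.] [33. 34.] 69.8 med [0.371 0.158]
scene high [356. 133.] 53 top 0.014 rect [373. 302.] [29. 21.] 53.4 med [0.374 0.301]
scene high [223. 167.] 468 top 0.041 rect [ 440. -116.] [21. 23.] 78.4 med [ 0.442 -0.117]
scene high [364. 160.] 66 top 0.017 rect [486. 279.] [21. 24.] 20.5 med [0.487 0.278]
scene high [303. 212.] 2797 top 0.04 rect [676.  34.] [141.  88.] 89.9 med [0.687 0.065]
scene high [175. 335.] 8986 
[... 1200 characters left out ...]
81 rect [ 777. -153.] [14. 64.] 17.3 med [ 0.783 -0.173]
side high [311. 190.] 412 top 0.04 rect [ 434. -115.] [26. 23.] 61.0 med [ 0.434 -0.113]
side high [249. 238.] 2638 top 0.039 rect [672.  36.] [143.  85.] 89.5 med [0.652 0.07 ]
side high [126. 274.] 4993 top 0.068 rect [838.  76.] [220.  61.] 73.4 med [0.829 0.054]
side high [357. 266.] 266 top 0.03 rect [369. 163.] [33. 33.] 82.7 med [0.369 0.162]
side high [ 25. 327.] 2120 top 0.09 rect [1022.  305.] [  5. 167.] 0.4 med [1.022 0.314]
side high [314. 313.] 142 top 0.017 rect [483. 279.] [24. 24.] 24.4 med [0.483 0.279]
side high [377. 357.] 6849 top 0.099 rect [412. 423.] [ 91. 222.] 89.9 med [0.409 0.426]
floor z 0.07506052873950508
```

View pics/crop.png

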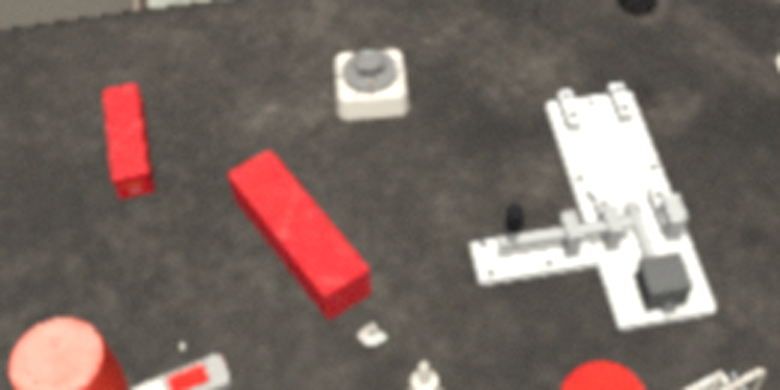

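The crop shows the knob at crop (514,217), the lane running along world +x with its plunger at the far end, and the flat dispenser by the spray can. Next I'll check obstacle heights along the way.

```bash
python3 - <<'E'
from h import *
for n in("scene","side"):
    z=np.load(n+".npz"); p,d=z["p"],z["d"]; P=cloud(d,manip.calibration(n)); ok=d>0
    for y0 in np.arange(-.1,.8,.1):
        m=ok&(abs(P[...,1]-y0-.05)<.05)&(P[...,0]>.2)&(P[...,0]<.75)
        if m.any(): print(n,round(y0,1),P[m][:,2].max().round(3),end="; ")
    print()
    hsv=cv2.cvtColor(p,cv2.COLOR_RGB2HSV)
    # cradle body plate z~.010
    m=ok&(P[...,2]>.006)&(P[...,2]<.014)&(P[...,0]>.5)&(P[...,0]<.8)&(P[...,1]>-.12)&(P[...,1]<.18)&(p.min(2)>120)
    q=P[m]; print(len(q),q.min(0).round(3),q.max(0).round(3))
    for x in np.arange(.53,.78,.02):
        t=q[abs(q[:,0]-x)<.006]
        if len(t): print(round(x,2),t[:,1].min().round(4),t[:,1].max().round(4),end=" | ")
    m=ok&(p.max(2)<60)&(P[...,2]>.045)&(P[...,2]<.08)&(P[...,0]>.6)&(P[...,0]<.74)&(P[...,1]>-.12)&(P[...,1]<.0)
    q=P[m]; print("\nknob",len(q),q.mean(0) if len(q) else 0)
E
```

```text
scene -0.1 0.073; scene 0.0 0.044; scene 0.1 0.044; scene 0.2 0.019; scene 0.3 0.165; scene 0.4 0.165; scene 0.5 0.347; scene 0.6 0.376; scene 0.7 0.346; 
1900 [ 0.5   -0.064  0.006] [0.8   0.115 0.014]
0.53 0.035 0.1152 | 0.55 0.0354 0.1148 | 0.57 0.0349 0.1117 | 0.59 0.0345 0.1128 | 0.61 0.0344 0.1113 | 0.63 -0.0635 0.0914 | 0.65 -0.064 0.1117 | 0.67 -0.0416 0.1118 | 0.69 0.0346 0.1109 | 0.71 0.0338 0.1118 | 0.73 0.0328 0.1097 | 
knob 48 [ 0.64682627 -0.03473161  0.0654437 ]
side -0.1 0.072; side 0.0 0.044; side 0.1 0.043; side 0.2 0.02; side 0.3 0.165; side 0.4 0.166; 
1657 [ 0.5   -0.12   0.006] [0.799 0.116 0.014]
0.53 0.0361 0.1156 | 0.55 0.0386 0.1154 | 0.57 0.0362 0.1152 | 0.59 0.0355 0.1162 | 0.61 0.0534 0.1146 | 0.63 -0.0639 0.1152 | 0.65 -0.065 0.1141 | 0.67 0.0352 0.1153 | 0.69 0.089 0.1134 | 0.71 0.0852 0.1141 | 0.77 -0.1164 -0.1118 | 
knob 50 [ 0.63999793 -0.03105249  0.06315028]
```

Emit:
move_arm --pt "0 0 -0.06 0" --pt "-0.546 -0.475 -0.062 -0.429" --pt "-0.546 -0.475 -0.062 -0.429" --pt "-0.546 -0.475 -0.062 -0.429" --pt "-0.546 -0.475 -0.062 -0.429" --pt "-0.546 -0.475 -0.062 -0.429" --pt "-0.546 -0.475 -0.062 -0.429" --pt "-0.546 -0.475 -0.062 -0.429" --pt "-0.546 -0.475 -0.062 -0.429" --pt "-0.546 -0.475 -0.062 -0.429" --pt "-0.546 -0.475 -0.062 -0.429" --pt "-0.546 -0.475 -0.062 -0.429" --pt "-0.546 -0.475 -0.062 -0.429" --pt "-0.546 -0.475 -0.062 -0.429" --pt "-0.546 -0.475 -0.062 -0.429" --pt "-0.546 -0.475 -0.062 -0.429" --hand 0.06

```text
time_s: 2.1
ee_pos: [0.6001, 0.002, 0.2806]
tool_rot: [180.0, -0.0, -179.9]
wrist_force: [0.5, 0.1, 0.4]
finger_gap: 0.0598
finger_force: 0.0
```

```bash
python3 - <<'E'
from h import *
s=manip.get_state(); print(s["joints"].round(1),s["ee_pos"].round(4),s["tool_rot"].round(2))
p,d,c=cam("wrist"); save("w1",p); np.savez("w1",p=p,d=d,T=c["camera_from_world"]); print(np.linalg.inv(c["camera_from_world"]).round(3).tolist())
E
```

```text
[ -6.2  22.    0.9 104.6  -0.5  53.4  85. ] [0.6001 0.002  0.2806] [ 1.7997e+02 -2.0000e-02 -1.7986e+02]
[[-0.003, 0.971, 0.241, 0.533], [1.0, 0.003, 0.0, 0.002], [-0.001, 0.241, -0.971, 0.446], [0.0, 0.0, 0.0, 1.0]]
```

View pics/w1.png

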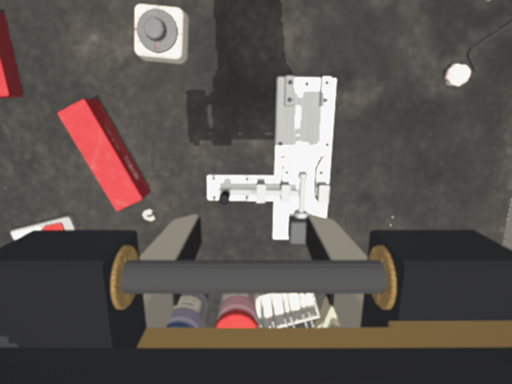

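Wrist view: the knob is the dark blob near (224,198), the lane plate spans columns 275–335, and the bolt tip is near the lane's right rail at (285,192).

```bash
python3 - <<'E'
from h import *
z=np.load("w1.npz"); p,d=z["p"],z["d"]; c=manip.calibration("wrist"); c["camera_from_world"]=z["T"]; P=cloud(d,c)
m=(p.max(2)<70)&(P[...,2]>.045)&(P[...,2]<.085)&(abs(P[...,0]-.645)<.03)&(abs(P[...,1]+.035)<.03)
q=P[m]; zt=q[q[:,2]>.068]; print("knob",len(q),q.mean(0).round(4),q.max(0),q.min(0),"top",len(zt),zt.mean(0).round(4))
v,u=np.nonzero(m); print(u.min(),u.max(),v.min(),v.max())
g=cv2.cvtColor(p,cv2.COLOR_RGB2GRAY)
# plate outer edges (z=.010) and rails (z=.023)
for r in (100,130,150,165,210,225):
    row=np.nonzero(g[r,255:345]>110)[0]+255
    e=plane(c,[(row.min()-.5,r),(row.max()+.5,r)],.010); print(r,row.min(),row.max(),e[:,:2].round(4).tolist(),e[:,1].mean().round(4))
for zz,lo,hi in((.019,.03,"rail"),(.036,.046,"brk"))[:0]: pass
m=(P[...,2]>.017)&(P[...,2]<.03)&(abs(P[...,1]-.075)<.06)&(P[...,0]<.66)&(P[...,0]>.45)
q=P[m]; 
for a in(-1,1):
    t=q[(q[:,1]-.075)*a>0]; 
    if len(t): print("rail",a,len(t),t.min(0).round(3),t.max(0).round(3))
m=(P[...,2]>.036)&(P[...,2]<.047)&(abs(P[...,1]-.03)<.12)&(abs(P[...,0]-.645)<.06)
q=P[m]; print("brackets",q.min(0).round(3),q.max(0).round(3))
# plate mouth end
col=np.nonzero(g[60:100,300]>110)[0]+60; print("mouth",plane(c,[(300,col.min()-.5)],.01))
E
python3 -c "
import cv2;i=cv2.imread('pics/w1.png')[65:245,195:350];cv2.imwrite('pics/w1c.png',cv2.resize(i,None,fx=3.3,fy=3.3,interpolation=2))"
```

```text
knob 92 [ 0.6407 -0.0349  0.0688] [ 0.64822888 -0.02982084  0.07327722] [ 0.63515036 -0.04118319  0.051762  ] top 70 [ 0.6421 -0.0351  0.0713]
219 228 191 204
100 276 335 [[0.5186, 0.0322], [0.5183, 0.114]] 0.0731
130 275 333 [[0.5589, 0.0316], [0.5586, 0.1139]] 0.0727
150 274 332 [[0.5868, 0.0307], [0.5865, 0.1143]] 0.0725
165 273 331 [[0.6083, 0.0297], [0.608, 0.1142]] 0.0719
210 272 327 [[0.6759, 0.0294], [0.6757, 0.1126]] 0.071
225 272 338 [[0.6996, 0.0298], [0.6993, 0.1306]] 0.0802
rail -1 678 [0.489 0.016 0.017] [0.66  0.075 0.029]
rail 1 567 [0.488 0.075 0.017] [0.656 0.104 0.029]
brackets [ 0.63  -0.035  0.036] [0.705 0.105 0.043]
mouth [[0.48681656 0.06433196 0.01      ]]
```

View pics/w1c.png

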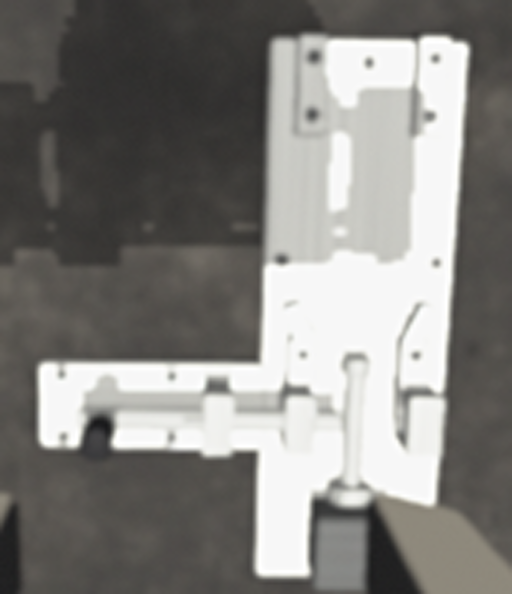

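The crop shows the knob at (97,433), the bolt running right towards the lane but short of it, and the keeper on the left rail at (425,420). I'll take the knob now.

Emit:
move_arm --pt "-0.042 -0.037 0.06 0.014" --pt "-0.042 -0.037 0.12 0.014" --pt "-0.042 -0.037 0.15 0.014" --pt "-0.042 -0.037 0.2 0.014" --pt "-0.042 -0.037 0.2345 0.014" --pt "-0.042 -0.037 0.2345 0.014" --pt "-0.042 -0.037 0.2345 0.014" --hand 0.06

```text
time_s: 3.02
ee_pos: [0.6433, -0.0361, 0.0474]
tool_rot: [180.0, 0.1, 179.3]
wrist_force: [0.3, -0.7, 0.4]
finger_gap: 0.0596
finger_force: 0.0
```

Emit:
move_arm --pt "0 0 0 0" --pt "0 0 0 0" --pt "0 0 0 0" --pt "0 0 0 0" --pt "0 0 0 0" --pt "0 0 0 0" --hand 0.0 --grip_force 12

```text
time_s: 3.78
ee_pos: [0.6425, -0.0365, 0.0462]
tool_rot: [180.0, -0.0, 179.2]
wrist_force: [-0.4, 1.8, 1.2]
finger_gap: 0.0138
finger_force: 12.0
```

Emit:
move_arm --pt "0 0.01 0 0" --pt "0 0.02 0 0" --pt "0 0.028 0 0" --pt "0 0.033 0 0" --pt "0 0.036 0 0" --pt "0 0.038 0 0" --pt "0 0.038 0 0" --pt "0 0.038 0 0"

```text
time_s: 4.78
ee_pos: [0.643, 0.0006, 0.0462]
tool_rot: [-180.0, -0.0, 179.2]
wrist_force: [-1.6, -3.3, 3.5]
finger_gap: 0.0136
finger_force: 12.0
```

Emit:
move_arm --pt "0 0.003 0 0" --pt "0 0.005 0 0" --pt "0 0.007 0 0" --pt "0 0.007 0 0" --pt "0 0.007 0 0"

```text
time_s: 5.4
ee_pos: [0.6429, 0.0008, 0.0462]
tool_rot: [-179.6, -0.0, 178.9]
wrist_force: [-1.2, -21.8, 3.9]
finger_gap: 0.0137
finger_force: 12.0
```

Emit:
move_arm --pt "0 -0.004 0 0" --pt "0 -0.006 0 0" --pt "0 -0.006 0 0"

```text
time_s: 5.78
ee_pos: [0.643, 0.0006, 0.0461]
tool_rot: [-179.9, -0.0, 179.1]
wrist_force: [-1.4, -7.6, 2.8]
finger_gap: 0.0135
finger_force: 12.0
```

Emit:
move_arm --pt "0 0 0 0" --pt "0 0 0 0" --pt "0 0 0 0" --pt "0 0 -0.05 0" --pt "0 0 -0.1 0" --pt "0.03 -0.06 -0.16 0" --pt "0.06 -0.11 -0.21 0" --pt "0.06 -0.11 -0.21 0" --pt "0.06 -0.11 -0.21 0" --hand 0.06

```text
time_s: 6.9
ee_pos: [0.5815, -0.1093, 0.2586]
tool_rot: [-179.9, 0.2, 179.0]
wrist_force: [0.9, 1.2, -0.9]
finger_gap: 0.06
finger_force: 0.0
```

```bash
python3 - <<'E'
from h import *
s=manip.get_state(); print(s["ee_pos"].round(4),s["tool_rot"].round(2))
p,d,c=cam("wrist"); P=cloud(d,c); save("w2",p)
m=(p.max(2)<70)&(P[...,2]>.045)&(P[...,2]<.085)&(abs(P[...,0]-.645)<.03)&(abs(P[...,1])<.03)
q=P[m]; zt=q[q[:,2]>.068]; print("knob",len(q),zt.mean(0).round(4))
# hidden-behind-gripper free crop of cradle
v,u=np.nonzero((abs(P[...,0]-.6)<.12)&(abs(P[...,1]-.04)<.12)&(d>0)); print(u.min(),u.max(),v.min(),v.max())
cv2.imwrite("pics/w2c.png",cv2.resize(p[60:270,240:450,::-1],None,fx=2.8,fy=2.8,interpolation=2))
hsv=cv2.cvtColor(p,cv2.COLOR_RGB2HSV)
m=((hsv[...,0]<8)|(hsv[...,0]>172))&(hsv[...,1]>130)&(P[...,2]>.02)&(P[...,2]<.034)
v,u=np.nonzero(m); r=cv2.minAreaRect((P[m][:,:2]*1000).astype(np.float32)) if len(u) else 0; print(len(u),r)
E
```

```text
[ 0.5815 -0.1093  0.2586] [-179.94    0.24  178.99]
knob 135 [ 0.642  -0.0013  0.0711]
275 511 80 383
2741 ((584.2528076171875, -240.02932739257812), (413.8116149902344, 113.43571472167969), 31.084457397460938)
```

View pics/w2c.png

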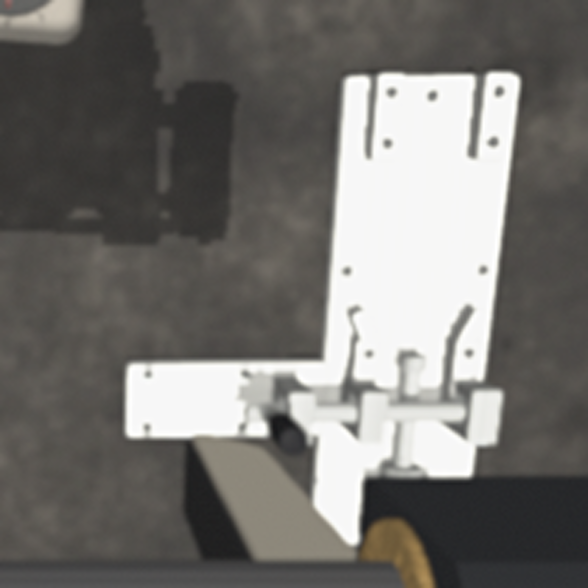

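The bolt now crosses the lane into the keeper at crop (485,415), with the knob at (290,430). Next is the carton.

Emit:
move_arm --pt "0.02 -0.06 0 0" --pt "0.04 -0.12 0 0" --pt "0.06 -0.18 0 0" --pt "0.08 -0.225 0 0" --pt "0.08 -0.225 0 0" --pt "0.08 -0.225 0 0" --pt "0.08 -0.225 0 0"

```text
time_s: 7.82
ee_pos: [0.4997, -0.3285, 0.2555]
tool_rot: [179.9, -0.0, 179.4]
wrist_force: [-0.1, 0.6, 0.1]
finger_gap: 0.06
finger_force: 0.0
```

```bash
python3 - <<'E'
from h import *
s=manip.get_state(); print(s["ee_pos"].round(4),s["tool_rot"].round(2),s["joints"].round(1))
p,d,c=cam("wrist"); P=cloud(d,c); save("w3",p)
hsv=cv2.cvtColor(p,cv2.COLOR_RGB2HSV)
m=(((hsv[...,0]<8)|(hsv[...,0]>172))&(hsv[...,1]>130)&(P[...,2]>.022)&(P[...,2]<.034)).astype(np.uint8)
k,l,st,ce=cv2.connectedComponentsWithStats(m)
for i in range(1,k):
    if st[i,4]<200: continue
    v,u=np.nonzero(l==i); q=plane(c,np.c_[u,v],.028)[:,:2]
    print(ce[i],st[i],q.mean(0).round(4),cv2.minAreaRect((q*1000).astype(np.float32)))
E
```

```text
[ 0.4997 -0.3285  0.2555] [ 1.7993e+02 -2.0000e-02  1.7940e+02] [ 25.1  23.3   4.  106.7  -2.1  50.2 119.5]
[245.05958549 124.38601036] [ 230   91   31   86 1544] [ 0.4494 -0.3379] ((461.8691101074219, -337.3829345703125), (105.82186889648438, 29.943716049194336), 4.348507404327393)
```

View pics/w3.png

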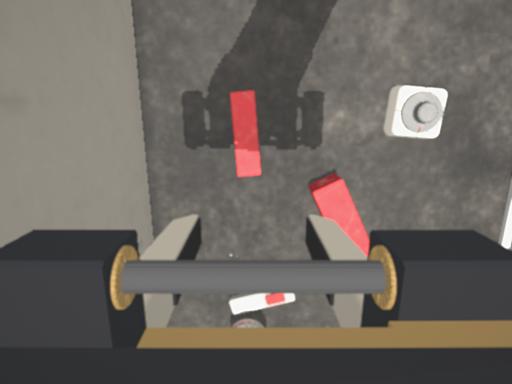

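The carton shows at (245,133), measured as 106×30 mm and turned 4.3°. The gripper can go down on it clear of the larger carton at (340,215).

Emit:
move_arm --pt "0.03 -0.0103 0.06 -0.05" --pt "0.0496 -0.0103 0.11 -0.087" --pt "0.0496 -0.0103 0.16 -0.087" --pt "0.0496 -0.0103 0.2 -0.087" --pt "0.0496 -0.0103 0.23 -0.087" --pt "0.0496 -0.0103 0.2495 -0.087" --pt "0.0496 -0.0103 0.2495 -0.087" --pt "0.0496 -0.0103 0.2495 -0.087" --hand 0.06

```text
time_s: 8.88
ee_pos: [0.4495, -0.3399, 0.0073]
tool_rot: [-180.0, 0.0, -175.8]
wrist_force: [0.1, 0.1, -1.1]
finger_gap: 0.0601
finger_force: 0.0
```

Emit:
move_arm --pt "0 0.001 0.001 0" --pt "0 0.001 0.001 0" --pt "0 0.001 0.001 0" --pt "0 0.001 0.001 0" --pt "0 0.001 0.001 0" --pt "0 0.001 0.001 0" --hand 0.0 --grip_force 35

```text
time_s: 9.62
ee_pos: [0.4488, -0.3393, 0.006]
tool_rot: [-180.0, 0.0, -175.8]
wrist_force: [-0.2, 1.3, 5.2]
finger_gap: 0.0297
finger_force: 35.0
```

Emit:
move_arm --pt "0 0 -0.03 0" --pt "0 0 -0.07 0" --pt "0 0 -0.12 0" --pt "0 0 -0.12 0"

```text
time_s: 10.12
ee_pos: [0.45, -0.3405, 0.1287]
tool_rot: [-179.8, 0.3, -175.8]
wrist_force: [-0.0, -0.1, -2.1]
finger_gap: 0.0297
finger_force: 35.0
```

Emit:
move_arm --pt "-0.018 0.058 0 0" --pt "-0.036 0.116 0 0.02" --pt "-0.054 0.174 0 0.04" --pt "-0.072 0.232 0 0.06" --pt "-0.09 0.29 0 0.087" --pt "-0.108 0.348 0 0.087" --pt "-0.119 0.39 0 0.087" --pt "-0.1235 0.4061 0 0.087" --pt "-0.1235 0.4061 0 0.087" --pt "-0.1235 0.4061 0 0.087" --pt "-0.1235 0.4061 0 0.087"

```text
time_s: 11.5
ee_pos: [0.5419, 0.0728, 0.1256]
tool_rot: [-180.0, -0.0, 179.1]
wrist_force: [0.6, 0.6, -0.7]
finger_gap: 0.0297
finger_force: 35.0
```

```bash
python3 - <<'E'
from h import *
s=manip.get_state(); print(s["ee_pos"].round(4),s["tool_rot"].round(2),s["finger_gap"])
p,d,c=cam("wrist"); P=cloud(d,c); save("w4",p); np.savez("w4",p=p,d=d,T=c["camera_from_world"])
print(np.linalg.inv(c["camera_from_world"])[:3,3].round(3))
E
```

```text
[0.5419 0.0728 0.1256] [-1.7996e+02 -1.0000e-02  1.7906e+02] 0.029707386786873194
[0.475 0.074 0.291]
```

View pics/w4.png

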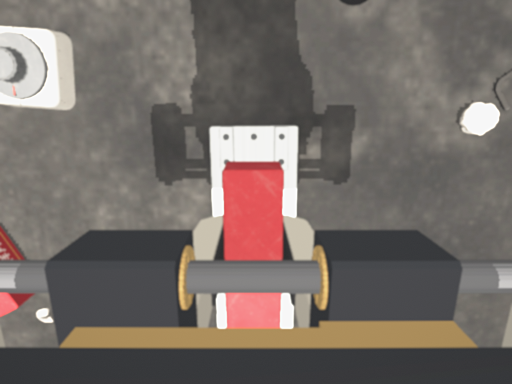

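The carton is held straight over the lane. The plate edges are at about columns 210 and 298, and the carton at 223–284.

```bash
python3 - <<'E'
from h import *
z=np.load("w4.npz"); p,d=z["p"],z["d"]; c=manip.calibration("wrist"); c["camera_from_world"]=z["T"]; P=cloud(d,c)
g=cv2.cvtColor(p,cv2.COLOR_RGB2GRAY); hsv=cv2.cvtColor(p,cv2.COLOR_RGB2HSV)
def sub(r,u0,u1,sgn):
    k=np.diff(g[r,u0:u1].astype(float))*sgn; i=k.argmax(); return u0+i+.5
L=[]
for r in range(136,186,6):
    a,b=sub(r,200,220,1),sub(r,290,308,-1); e=plane(c,[(a,r),(b,r)],.010); L.append(((e[0]+e[1])/2)[:2]); print(r,a,b,e[:,:2].round(4).tolist())
L=np.array(L); f=np.polyfit(L[:,0],L[:,1],1); print("lane mean",L.mean(0),"slope deg",np.degrees(np.arctan(f[0])))
red=((hsv[...,0]<8)|(hsv[...,0]>172))&(hsv[...,1]>120)
for r in (180,195,210,240,325):
    u=np.nonzero(red[r,200:310])[0]+200; e=plane(c,[(u.min()-.5,r),(u.max()+.5,r)],.1476); print("carton",r,u.min(),u.max(),e[:,:2].round(4).tolist(),e[:,1].mean().round(4))
# ends
col=g[110:150,254].astype(float); k=np.diff(col).argmax()+110.5; print("mouth",k,plane(c,[(254,k)],.01))
u=np.nonzero(red[140:200,254])[0]+140; print("tail rows",u.min(),plane(c,[(254,u.min()-.5)],.1256-.006), plane(c,[(254,u.min()+6)],.1476))
# rail tops
for r in(192,200,208): print(r,[i+200 for i in range(110) if g[r,200+i]>235][:3],[i+200 for i in range(110) if g[r,200+i]>235][-3:])
m=(P[...,2]>.018)&(P[...,2]<.03)&(abs(P[...,1]-.074)<.05)&(abs(P[...,0]-.5)<.06)
q=P[m]; 
for a in(-1,1):
    t=q[(q[:,1]-.074)*a>0]; print(len(t),np.percentile(t,[2,98],axis=0).round(4).tolist() if len(t) else 0)
E
```

```text
136 209.5 297.5 [[0.4962, 0.034], [0.4975, 0.1134]]
142 209.5 297.5 [[0.5016, 0.0337], [0.5029, 0.1135]]
148 209.5 297.5 [[0.507, 0.0334], [0.5083, 0.1136]]
154 209.5 297.5 [[0.5125, 0.0331], [0.5138, 0.1137]]
160 210.5 297.5 [[0.5181, 0.0338], [0.5193, 0.1138]]
166 210.5 296.5 [[0.5237, 0.0335], [0.5249, 0.113]]
172 210.5 296.5 [[0.5293, 0.0332], [0.5306, 0.1131]]
178 210.5 296.5 [[0.535, 0.0329], [0.5363, 0.1132]]
184 211.5 296.5 [[0.5408, 0.0336], [0.542, 0.1133]]
lane mean [0.51887121 0.07343111] slope deg -0.5779670754914978
carton 180 223 282 [[0.5065, 0.0588], [0.507, 0.0874]] 0.0731
carton 195 224 281 [[0.514, 0.059], [0.5144, 0.087]] 0.073
carton 210 224 281 [[0.5216, 0.0587], [0.522, 0.087]] 0.0728
carton 240 223 283 [[0.5373, 0.0575], [0.5378, 0.0881]] 0.0728
carton 325 228 278 [[0.5869, 0.0582], [0.5873, 0.0858]] 0.072
mouth 125.5 [[0.48755176 0.07427833 0.01      ]]
tail rows 163 [[0.5029579  0.07389839 0.1196    ]] [[0.50144615 0.0738849  0.1476    ]]
192 [212, 213, 214] [294, 295, 296]
200 [212, 213, 214] [294, 295, 296]
208 [213, 214, 215] [293, 294, 295]
506 [[0.4888, 0.0444, 0.0208], [0.5226, 0.0559, 0.0242]]
508 [[0.4887, 0.0923, 0.0206], [0.5241, 0.1029, 0.0244]]
```

Emit:
move_arm --pt "0 0.0006 0.04 0" --pt "0 0.0006 0.07 0" --pt "0 0.0006 0.085 0" --pt "0 0.0006 0.095 0" --pt "0 0.0006 0.102 0" --pt "0 0.0006 0.106 0" --pt "0 0.0006 0.106 0" --pt "0 0.0006 0.106 0"

```text
time_s: 12.55
ee_pos: [0.5424, 0.0754, 0.0201]
tool_rot: [180.0, 0.0, 179.2]
wrist_force: [-0.5, -0.7, -1.1]
finger_gap: 0.0299
finger_force: 35.0
```

Emit:
move_arm --pt "0 -0.0015 0 0" --pt "0 -0.0015 0.002 0" --pt "0 -0.0015 0.003 0"

```text
time_s: 12.92
ee_pos: [0.5421, 0.0738, 0.0166]
tool_rot: [-180.0, 0.0, 179.2]
wrist_force: [0.3, 0.0, -1.9]
finger_gap: 0.0294
finger_force: 35.0
```

```bash
python3 - <<'E'
from h import *
s=manip.get_state(); print(s["ee_pos"].round(4),s["tool_rot"].round(2),s["wrist_force"].round(1))
p,d,c=cam("wrist"); save("w5",p)
cv2.imwrite("pics/w5c.png",cv2.resize(p[100:340,150:360,::-1],None,fx=2.5,fy=2.5,interpolation=2))
E
```

```text
[0.5421 0.0738 0.0166] [-1.8000e+02  1.0000e-02  1.7921e+02] [ 0.3  0.  -1.9]
```

View pics/w5c.png

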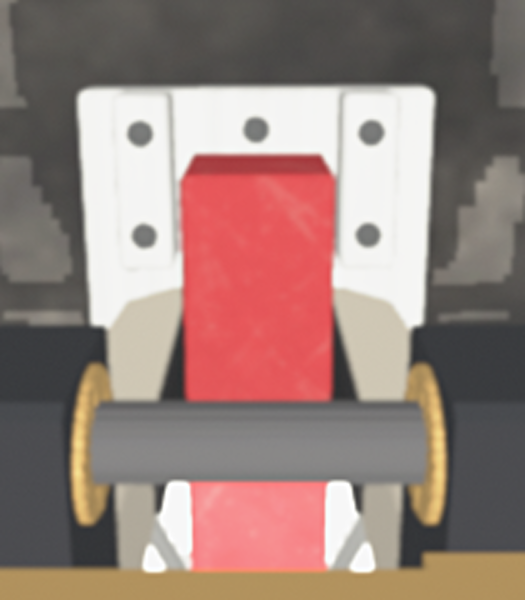

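The carton sits centred between the mouth rails, which are at crop columns 172 and 340, with the carton at 183–333. Now I'll push.

Emit:
move_arm --pt "0 0 0.001 0" --pt "-0.004 0 0.001 0" --pt "-0.008 0 0.001 0" --pt "-0.012 0 0.001 0" --pt "-0.016 0 0.001 0" --pt "-0.02 0 0.001 0" --pt "-0.024 0 0.001 0" --pt "-0.026 0 0.001 0" --pt "-0.026 0 0.001 0" --pt "-0.026 0 0.001 0" --grip_force 45

```text
time_s: 14.22
ee_pos: [0.5627, 0.0735, 0.0159]
tool_rot: [-180.0, -0.5, 179.3]
wrist_force: [-15.1, 1.0, 16.9]
finger_gap: 0.0294
finger_force: 45.0
```

Emit:
move_arm --pt "0 0 -0.002 0" --pt "-0.002 0 -0.002 0" --pt "-0.004 0 -0.002 0" --pt "-0.004 0 -0.002 0"

```text
time_s: 14.72
ee_pos: [0.5683, 0.0734, 0.0168]
tool_rot: [-180.0, -0.4, 179.2]
wrist_force: [-7.5, 0.6, -0.5]
finger_gap: 0.0291
finger_force: 45.0
```

Emit:
move_arm --pt "-0.002 0 0 0" --pt "-0.004 0 0 0" --pt "-0.005 0 0 0" --pt "-0.005 0 0 0" --pt "-0.005 0 0 0"

```text
time_s: 15.35
ee_pos: [0.5722, 0.0734, 0.0168]
tool_rot: [-180.0, -0.5, 179.3]
wrist_force: [-10.3, 1.2, 1.0]
finger_gap: 0.0296
finger_force: 45.0
```

Emit:
move_arm --pt "-0.002 0 0 0" --pt "-0.003 0 0 0" --pt "-0.003 0 0 0" --pt "-0.003 0 0 0"

```text
time_s: 15.85
ee_pos: [0.5724, 0.0733, 0.0165]
tool_rot: [-179.9, -0.8, 179.3]
wrist_force: [-16.8, 1.0, 5.9]
finger_gap: 0.0296
finger_force: 45.0
```

```bash
python3 - <<'E'
from h import *
s=manip.get_state(); print(s["ee_pos"].round(4),s["wrist_force"].round(1),s["qvel"].round(2))
p,d,c=cam("wrist"); hsv=cv2.cvtColor(p,cv2.COLOR_RGB2HSV)
red=((hsv[...,0]<8)|(hsv[...,0]>172))&(hsv[...,1]>120)
u=np.nonzero(red[100:300,254])[0]+100; P=cloud(d,c); print("tail",u.min(),plane(c,[(254,u.min()-.5)],.011))
for r in (200,215,235): print(P[r,235:275].mean(0).round(4))
v=[p]; q,_,_=cam("side"); 
cv2.imwrite("pics/fin.png",np.hstack([cv2.resize(p[100:340,120:390,::-1],(400,356)),cv2.resize(q[205:275,190:320,::-1],(400,356),interpolation=2)]))
E
```

```text
[0.5724 0.0733 0.0165] [-16.8   1.    5.9] [-0.08 -0.05 -0.06 -0.01  0.02 -0.01  0.02]
tail 162 [[0.53283625 0.07424328 0.011     ]]
[0.5478 0.0743 0.0377]
[0.5556 0.0742 0.0377]
[0.5661 0.0741 0.0377]
```

View pics/fin.png

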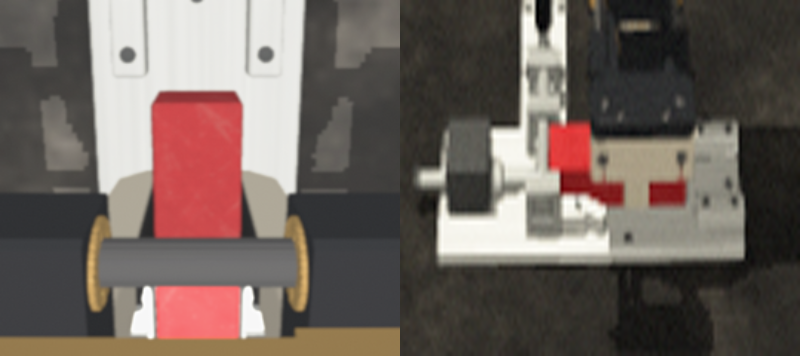

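The carton lies flat with its top at 38 mm. Its end is against the shot bolt (side panel, about (550,150)), it is still gripped, and the push is 17 N. I'll hand it in now.

```bash
python3 -c "
from cell import manip; print(manip.finish_job())"
```

```text
the job is handed in; nothing more can be done
None
```

I handed the job in at about 16 s: the bolt was shot fully home first, then the carton was laid flat in the lane and pushed up to it. The arm is still gripping the carton and pressing it against the bolt with about 17 N, and the timer and blade dispenser were not touched.

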